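# Present an oval bangle over the nose of a guarded marking station

## Task

Slide the marking station's clear guard window fully open, then pick up the oval silver bangle, carry it over the bangle stand and the station's wall, and hold it level and centred about a centimetre above the green oval nose, its long way turned to match the nose's long way so that it would drop straight on. Do not let the bangle bump the station or the stand, and leave everything else on the bench where it is. Finish while still holding the bangle there in the gripper: do not lower it on or let go.

Things in the scene. Friction and masses are not known exactly. Their poses are not given: they have to be found in the camera images.
- bangle: The silver oval bangle, loose, lying flat on a dark paper-thin mat at bench height; an open ring 54 mm across its own x, 70 mm across its own y (the long way), 28 mm high, wall 5 mm, about 50 to 100 g. Origin: centre of its underside; z up. All other bangles are gold-coloured and round.
- station: Blue marking station, fixed, about 100 mm high. Origin on the bench under the middle of its square well, which is also the nose's axis; the well is 200 by 200 mm outside with walls 8 mm thick and 100 mm high (the far +x wall is clear in its upper part), open at the top under the guard. From the well a solid housing 100 mm high runs on to +300 mm along the station's own y. Guide rails along both x sides make it 216 mm wide and reach 108 mm high.
- nose_top (a point): Centre of the flat top of the green oval nose that stands in the middle of the well, 75 mm above the bench and 25 mm below the well's rim. Axes as the station's. The top is 26 mm along x by 42 mm along y (the long way); from 20 mm further down it is 40 by 56 mm.
- guard (a joint): Travel in m of the clear guard window, a 196 by 196 mm pane with aluminium edging whose upper face is 110 mm above the bench; it slides level on top of the station along the station's +y, from over the well to over the housing. 0 = shut, 0.20 = fully open at its stop. It may start a little open, slides with about 2 N of friction plus light drag (6 N per m/s) and stays where it is left.
- guard_handle (a point): Centre of the top of the red upright grip on the guard: 30 mm along the station's x, 14 mm along its y, standing 46 mm clear of the window; its top is 158 mm above the bench. It moves with the guard and lies 30 mm to the station's -y side of the guard's middle (so at joint value minus 30 mm along the station's y from the nose).
- stand: Dark wooden bangle stand with gold bangles hung on its bar, fixed to the bench between the silver bangle and the station: 130 mm along its own x, 66 mm along y, 137 mm high. Origin: centre of its underside.
- stack_a: Gold round bangle stack, loose bystander, 69 mm across, 45 mm high; origin at the centre of its underside.
- stack_b: Gold round bangle stack like stack_a, loose bystander.
- gold_low: Pair of gold round bangles as one piece, loose bystander, 69 mm across, 18 mm high; origin at the centre of its underside.
- compound_bar: Brick-red bar of polishing compound, loose bystander, 45 by 120 by 30 mm; origin at the centre of its underside.
- mallet: Hammer lying on the robot's left, along x, loose bystander.
- jar: Amber jar, loose bystander, 60 mm across, 85 mm high; origin at the centre of its underside.
- brush: Brush lying on the robot's right, along x, loose bystander.
Mind the look-alikes: they are no part of the job. There is more than one size of the bangle; the job needs the smallest.

How it is judged:
On the way, in this order (a step that is already met when the one before it is completed fails the run):
1. the guard window is slid fully open while the silver bangle still lies where it was (value of joint guard above 0.18 m and distance of bangle from where it was at the start of the episode below 0.03 m), for 0.2 s.
2. the silver bangle is lifted clear of the bench (height (world z) of bangle above 0.05 m and contact force between bangle and the fingers above 1 N), for 0.2 s.
At the end, for the whole second after the job is handed in: Guard beyond 180 of 200 mm; bangle still (20 mm/s, 0.2 rad/s) in the fingers (over 1 N), not touching the station (0.2 N), underside 3 to 20 mm above the nose top, centre within 8 mm of its axis, level within 0.12 rad, long way within 0.2 rad of the nose's (value of joint guard above 0.18 m and z of bangle in the frame of nose_top between 0.003 and 0.02 m and horizontal distance between bangle and nose_top below 0.008 m and angle between bangle's own z axis and vertical below 0.12 rad and angle between the y axis of bangle and the y axis of station, either way round below 0.2 rad and contact force between bangle and the fingers above 1 N and contact force between bangle and station below 0.2 N and linear speed of bangle below 0.02 m/s and angular speed of bangle below 0.2 rad/s); the arm keeps its last pose, push and grip.
It fails at once if the silver bangle bumps the station (contact force between bangle and station above 1 N).
It fails at once if the silver bangle bumps the bangle stand (contact force between bangle and stand above 1 N).
It fails at once if another loose thing on the bench is moved more than 20 mm (distance of any of stack_a, stack_b, gold_low, compound_bar, mallet, jar, brush from where it was at the start of the episode above 0.02 m).
It also fails if it takes over 61 s, if anything falls off the work surface, if the arm or the gripper's body presses on something with over 40 N, if the wrist force passes 120 N, or if a joint passes its speed limit or range.

## Robot

A 7-joint arm with a two-finger parallel gripper is mounted at the origin on the work surface. World frame = base frame: x ahead of the robot, y to its left, z up, the work surface at z = 0. Lengths are in m, angles in rad, forces in N, time in s.
With the tool pointing down it reaches from about 0.425 to 0.925 m from the base axis. Payload 6.8 kg.
Tool frame: the origin (TCP) lies midway between the tips of the shut fingers; the grasp point (between the pads) lies r.grip_point_offset behind it (r.grip_point_offset is the distance from the TCP to the grasp point, in m); z points along the fingers, y is the direction in which the jaws open and shut (so a half turn about z gives the same grasp; the last joint's range is limited). The gripper opens to 85 mm and grips with 20 to 120 N. Pads are 22 mm wide; open, the fingers measure 114 mm over their backs; the gripper's body (76 mm by 85 mm) begins 54 mm behind the grasp point. The pads swing forward as they close: fully open they stand 13 mm farther back than shut.
Start: joints at [1.057, 0.477, 0.022, 1.555, -0.011, 1.109, -0.083], TCP at [0.266, -0.62, 0.231] pointing down, gripper open.
Joint ranges: [-2.96, 2.96], [-0.34, 2.1], [-1.41, 1.46], [0.24, 2.44], [-1.37, 4.51], [0.17, 1.92], [-2.96, 2.96]. Speed limits (rad/s): [2.39, 2.39, 3.14, 3.14, 3.14, 3.14, 3.14].

## Interface

Orientations are given as a rotation vector (axis times angle).
In Python, from bench import r gives the robot as it stands. The module is installed in compiled form; this text tells all that it offers.
- The arm moves only by the tool play_rows, never from a script. Its argument "deltas" is a list of rows, each a list of 3 entries, a list of its own where there are three numbers: the finger opening in mm, from 0 to 85.4, then the shift along the tool's x, y, z in mm, then the turn, a rotation vector about the tool's x, y, z in rad. A call has 1 to 8 rows; each row is the pose to reach, as a shift and turn from the pose measured when the call began, along the tool's axes at that moment; what a row does not reach only later rows make up. A row lasts 1/8 s, in which the tool goes at most 62.5 mm and 10.7 degrees, less where a joint would pass 70% of its speed; a pose out of reach is approached as far as the arm can. A call with a gripper value outside its range is refused whole. The fingers move at their own pace and stop on an object; "squeeze" is the grip in N (left out, the last holds). Time passes only in rows, so rows that repeat a pose let the fingers close. It gives the time, the measured TCP pose, the force and the opening at its end, in the units of the state.
- r.get_obs(): the state, without advancing time (a new reading comes with each control period).
- r.grab_frame(name): name is "side" or "top" or "wrist"; returns (picture, depth): 480x640x3 uint8, red, green, blue; 480x640 float32, m along the optical axis (not along the pixel's ray), 0 where there is no reading.
- r.camera_model(name): a dict with "mtx" (3x3 intrinsics, pixels), "rvec" (rotation vector, rad) and "tvec" (3), from world to camera coordinates, as OpenCV has them; the wrist camera has in their place "T_tool_cam" (4x4, takes a point from camera to tool coordinates, whose origin is the TCP and whose axes are the flange's). Camera axes: x right, y down, z forward; pixel columns grow to the right and rows downward; lengths in m; the calibration is good to about 2 mm. A picture is of the moment at which its call begins: read the wrist's pose just before it. camera_model takes no time and is no camera call.
- r.hand_in(): hands the job in, once; it reports no verdict.
The state is a dict: "clock": time; "joints": joint angles; "qvel": joint speeds; "tau": joint torques, N m; "tcp_pos": TCP position; "orientation": TCP orientation; "contact_force": force on the tool from outside, world axes, zero at the start; "moment": the same for the moment, N m; "grip_width": finger opening in m.
Only numpy, scipy, OpenCV 4.12 (cv2) and the standard library are available. Lean on these libraries where they do the work, as an engineer would, in place of code of your own. Each camera call takes 0.05 s, during which the arm holds its last target. There are 200 camera calls.

## Working session

There is one attempt and no reset: what is moved stays moved. The work goes in short steps, Python scripts to look and compute and a tool call to move; the robot and the scene stay as the last step left them, time stands still between calls to the robot, and variables do not carry over. Pictures are saved under pics/ and viewed, about 8 in all and at most 12, crops included, and the job is handed in when it is done.

Besides the shell and the picture viewer there is one more tool, called after ">>>" as name(argument=value, ...) on one line, values as JSON. play_rows: Moves the arm, as the interface text tells. Its arguments: {"type":"object","properties":{"deltas":{"type":"array"},"squeeze":{"type":"number"}},"required":["deltas"]}

```bash
mkdir -p pics; cat > h.py <<'E'
import numpy as np, cv2
from scipy.spatial.transform import Rotation as R
from bench import r
def cam(n,obs=None):
    m=r.camera_model(n);K=np.array(m['mtx'])
    if 'rvec' in m:
        A=cv2.Rodrigues(np.array(m['rvec'],float))[0];t=np.array(m['tvec']).ravel()
        return K,A.T,-A.T@t   # cam->world
    T=np.array(m['T_tool_cam']);o=obs or r.get_obs()
    W=R.from_rotvec(o['orientation']).as_matrix()
    return K,W@T[:3,:3],W@T[:3,3]+np.array(o['tcp_pos'])
def grab(n):
    o=r.get_obs();c=cam(n,o);p,d=r.grab_frame(n);return p,d,c
def plane(c,uv,z):
    K,A,o=c;uv=np.atleast_2d(np.array(uv,float))
    d=(A@np.linalg.inv(K)@np.c_[uv,np.ones(len(uv))].T).T
    return o+d*((z-o[2])/d[:,2])[:,None]
def cloud(c,d):
    K,A,o=c;v,u=np.indices(d.shape)
    P=np.stack([(u-K[0,2])/K[0,0]*d,(v-K[1,2])/K[1,1]*d,d],-1)
    W=P@A.T+o;W[d<=0]=np.nan;return W
def save(n,p): cv2.imwrite('pics/'+n+'.png',cv2.cvtColor(p,cv2.COLOR_RGB2BGR))
def totool(dw,o=None):
    o=o or r.get_obs();return R.from_rotvec(o['orientation']).as_matrix().T@np.array(dw)
E
python3 - <<'E'
from h import *
for n in('top','side'):
    p,d,c=grab(n);save(n,p);np.savez(n,p=p,d=d);print(n,c[2].round(3),c[1][:,2].round(2))
o=r.get_obs();print(o,r.grip_point_offset);print(R.from_rotvec(o['orientation']).as_matrix().round(3))
E
```

```text
top [ 3.35e-01 -1.00e-03  1.13e+00] [ 0.18 -0.02 -0.98]
side [ 0.304 -1.244  0.95 ] [ 0.16  0.82 -0.55]
{'clock': 0.1, 'joints': array([ 1.05688028,  0.47771063,  0.02236516,  1.55628536, -0.01152151,
        1.10930284, -0.08308828]), 'qvel': array([ 0.0009734 , -0.00318911, -0.00092217, -0.00451437, -0.00114572,
        0.00227504,  0.00030454]), 'tau': array([ 4.79034061e-03, -5.97766435e+01,  1.61403783e+00, -2.81958300e+01,
        1.29343182e-02,  4.97970352e-03, -6.86903581e-05]), 'tcp_pos': array([ 0.26625738, -0.61972394,  0.23045632]), 'orientation': array([-3.07565113e+00, -6.32787022e-01,  6.58988708e-04]), 'contact_force': array([ 0.16095455, -0.51417926, -0.1003888 ]), 'moment': array([-0.00289218, -0.03776414,  0.00218338]), 'grip_width': 0.0854277393198912} 0.0187
[[ 0.919  0.395 -0.001]
 [ 0.395 -0.919  0.001]
 [-0.    -0.002 -1.   ]]
```

View pics/top.png

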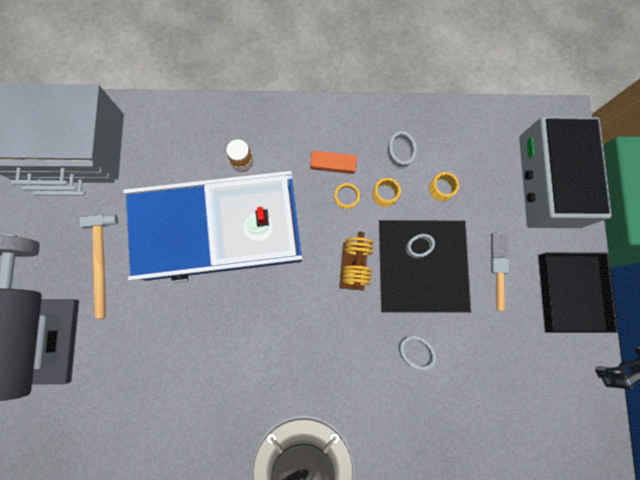

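View pics/side.png

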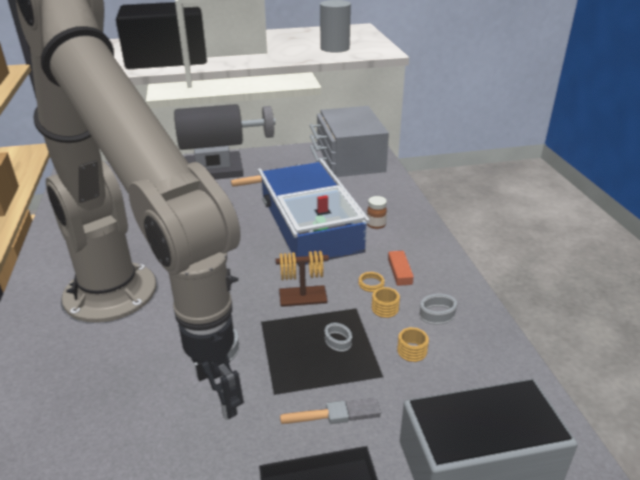

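The top view shows the silver bangle on the mat at about (420,246), the stand at (356,262), the station well centred near (255,222), the red handle at (261,216) and the larger decoy rings at (402,149) and (417,352). The side view agrees.

```bash
python3 - <<'E'
from h import *
z=np.load('top.npz');p,d=z['p'],z['d'];c=cam('top');hsv=cv2.cvtColor(p,cv2.COLOR_RGB2HSV);W=cloud(c,d)
def rep(n,m,zz,box):
    k=np.zeros(m.shape,np.uint8);x0,y0,x1,y1=box;k[y0:y1,x0:x1]=m[y0:y1,x0:x1]
    cs,_=cv2.findContours(k,cv2.RETR_EXTERNAL,cv2.CHAIN_APPROX_NONE);q=max(cs,key=cv2.contourArea)[:,0]
    P=plane(c,q,zz)[:,:2]*1000
    a=cv2.minAreaRect(P.astype(np.float32));print(n,len(q),[np.round(t,1) for t in a], 'bpts',np.round(cv2.boxPoints(a)).tolist()); return P
H,S,V=[hsv[...,i].astype(int) for i in range(3)]
rep('blue',(H>100)&(H<125)&(S>150),.1,(110,160,320,300))
Wz=W[...,2]
tall=(Wz>.09)&(Wz<.125)
rep('station by depth',tall|((H>100)&(H<125)&(S>150)),.108,(115,165,312,285))
rep('red',((H<8)|(H>172))&(S>150),.158,(240,195,285,240))
m=(((H<8)|(H>172))&(S>150));print('red depth',np.nanpercentile(Wz[195:240,240:285][m[195:240,240:285]],[10,50,95]))
mm=m&(Wz>.15);mm[:195]=0;mm[240:]=0;mm[:,:240]=0;mm[:,285:]=0;print('redtop',np.nanmedian(W[mm],0),mm.sum())
rep('green',(H>45)&(H<85)&(S>25),.075,(225,195,290,255))
b=((V>75)).astype(bool)
P=rep('bangle',b,.028,(385,225,465,305));
e=cv2.fitEllipse(P.astype(np.float32));print(e)
rep('stand',(S>100)&(H<30),.137,(335,225,377,295))
# gold/other
rep('bar',((H<12))&(S>150),.03,(305,145,365,180))
for n,b in dict(low=(330,178,362,210),sa=(370,175,403,208),sb=(427,170,462,203)).items(): rep(n,(H>12)&(H<30)&(S>120),.03,b)
print(cam('top')[0])
x=cv2.resize(p[160:310,110:480],None,fx=2.1,fy=2.1,interpolation=cv2.INTER_CUBIC);save('crop',x)
E
```

```text
blue 311 [array([557.5, 320. ]), array([193.3, 182.8]), np.float64(7.3)] bpts [[450.0, 398.0], [473.0, 217.0], [665.0, 242.0], [642.0, 423.0]]
station by depth 532 [array([568.5, 214.8]), array([220.4, 399.4]), np.float64(7.2)] bpts [[434.0, 399.0], [484.0, 3.0], [703.0, 30.0], [653.0, 427.0]]
red 38 [array([579.2,  96.2]), array([38.3, 17.2]), np.float64(8.1)] bpts [[559.0, 102.0], [561.0, 85.0], [599.0, 90.0], [597.0, 107.0]]
red depth [0.11983207 0.15547102 0.15991104]
redtop [0.58431804 0.09744527 0.15686112] 78
green 95 [array([573.1, 115.6]), array([44. , 36.6]), np.float64(53.0)] bpts [[545.0, 109.0], [575.0, 87.0], [601.0, 122.0], [572.0, 144.0]]
bangle 74 [array([ 535.5, -296.5]), array([58.5, 76.3]), np.float64(43.8)] bpts [[488.0, -289.0], [541.0, -344.0], [583.0, -304.0], [530.0, -249.0]]
((536.0274047851562, -297.1684265136719), (56.17331314086914, 78.41246032714844), 26.90336036682129)
stand 160 [array([ 481.7, -121.7]), array([ 67.4, 130.5]), np.float64(84.7)] bpts [[414.0, -149.0], [544.0, -161.0], [550.0, -94.0], [420.0, -82.0]]
bar 115 [array([756.4, -76.6]), array([115.2,  47.4]), np.float64(83.9)] bpts [[727.0, -131.0], [774.0, -136.0], [786.0, -22.0], [739.0, -17.0]]
low 70 [array([ 665., -112.]), array([64.4, 65.9]), np.float64(46.1)] bpts [[619.0, -112.0], [666.0, -158.0], [711.0, -112.0], [664.0, -66.0]]
sa 76 [array([ 675.3, -213.4]), array([66. , 76.7]), np.float64(45.6)] bpts [[625.0, -210.0], [680.0, -264.0], [726.0, -217.0], [671.0, -163.0]]
sb 77 [array([ 692.3, -364.6]), array([66.2, 79.7]), np.float64(42.9)] bpts [[641.0, -358.0], [695.0, -416.0], [744.0, -371.0], [689.0, -313.0]]
[[443.76348123   0.         314.30793618]
 [  0.         443.76348123 244.58199305]
 [  0.           0.           1.        ]]
```

View pics/crop.png

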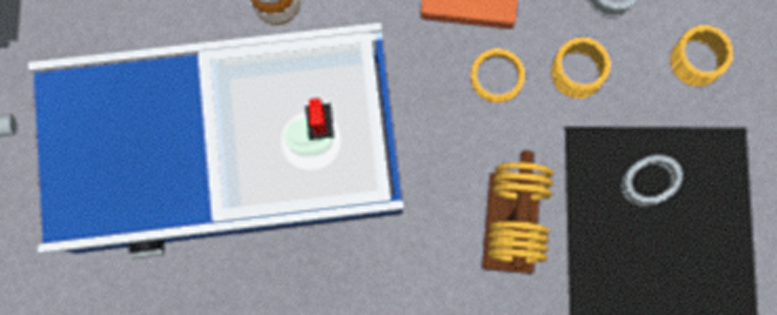

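Station yaw is about 7.2°, with the nose near (581,116), the handle near (584,97) so the guard is about 11 mm open, and the bangle near (536,-297) with yaw about 27°. I'll move above the handle.

>>> play_rows(deltas=[[60,[575,-533,-20],[0,0,0.28]],[60,[575,-533,-20],[0,0,0.28]],[60,[575,-533,-20],[0,0,0.28]],[60,[575,-533,-20],[0,0,0.28]],[60,[575,-533,-20],[0,0,0.28]],[60,[575,-533,-20],[0,0,0.28]],[60,[575,-533,-20],[0,0,0.28]],[60,[575,-533,-20],[0,0,0.28]]])

```text
clock: 1.1
tcp_pos: [0.4692, -0.1613, 0.244]
orientation: [-3.134, -0.197, 0.001]
contact_force: [1.2, -0.2, -0.7]
grip_width: 0.06
```

>>> play_rows(deltas=[[60,[145,-242,0],[0,0,0]],[60,[145,-242,0],[0,0,0]],[60,[145,-242,0],[0,0,0]],[60,[145,-242,0],[0,0,0]],[60,[145,-242,0],[0,0,0]],[60,[145,-242,0],[0,0,0]],[60,[145,-242,0],[0,0,0]]])

```text
clock: 1.98
tcp_pos: [0.5823, 0.0959, 0.2437]
orientation: [-3.135, -0.196, 0.003]
contact_force: [-0.2, -0.8, 0.2]
grip_width: 0.06
```

```bash
python3 - <<'E'
from h import *
p,d,c=grab('wrist');save('w1',p);o=r.get_obs();print(o['tcp_pos'],o['joints'].round(2),c[2],c[1][:,2])
hsv=cv2.cvtColor(p,cv2.COLOR_RGB2HSV);H,S,V=[hsv[...,i].astype(int) for i in range(3)]
W=cloud(c,d);m=((H<8)|(H>172))&(S>150)&(W[...,2]>.15)&(W[...,2]<.165)
q=W[m];print(len(q));a=cv2.minAreaRect((q[:,:2]*1000).astype(np.float32));print(a)
E
```

```text
[0.58235566 0.09525471 0.24385726] [-0.02  0.35 -0.32  1.73  0.12  1.08 -1.82] [0.65112836 0.10393301 0.38651692] [-0.2693612  -0.03407278 -0.96243628]
1272
((587.5836181640625, 99.24205780029297), (29.396013259887695, 13.403499603271484), 7.198155879974365)
```

View pics/w1.png

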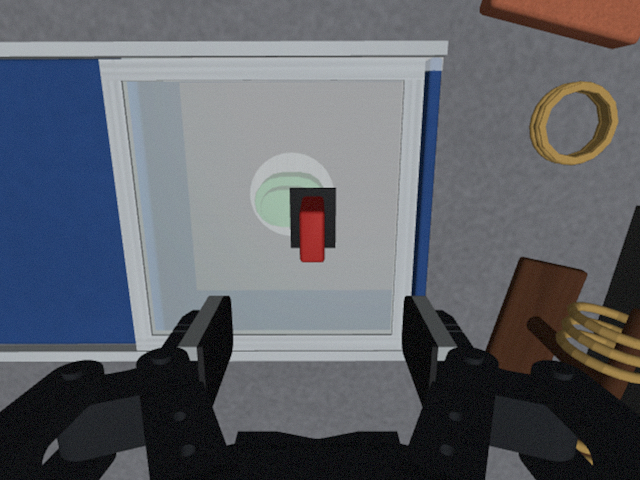

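The wrist view shows the red handle at (313,230) between the fingers, with yaw 7.2°. I'll descend and grip it.

>>> play_rows(deltas=[[60,[6,-3,50],[0,0,0]],[60,[6,-3,100],[0,0,0]],[60,[6,-3,119],[0,0,0]],[60,[6,-3,119],[0,0,0]],[10,[6,-3,119],[0,0,0]],[10,[6,-3,119],[0,0,0]],[10,[6,-3,119],[0,0,0]],[10,[6,-3,119],[0,0,0]]], squeeze=25)

```text
clock: 3.02
tcp_pos: [0.5887, 0.0993, 0.1265]
orientation: [-3.135, -0.195, -0.001]
contact_force: [-1.5, -0.7, 6.9]
grip_width: 0.0134
```

>>> play_rows(deltas=[[10,[0,-25,0],[0,0,0]],[10,[0,-60,0],[0,0,0]],[10,[0,-95,0],[0,0,0]],[10,[0,-130,0],[0,0,0]],[10,[0,-160,0],[0,0,0]],[10,[0,-180,0],[0,0,0]],[10,[0,-185,0],[0,0,0]],[10,[0,-185,0],[0,0,0]]])

```text
clock: 4.03
tcp_pos: [0.5651, 0.2834, 0.1265]
orientation: [-3.134, -0.196, 0.0]
contact_force: [-4.0, 1.6, 0.7]
grip_width: 0.0137
```

```bash
python3 - <<'E'
from h import *
o=r.get_obs();print(o['tcp_pos'],o['contact_force'],o['grip_width'])
p,d,c=grab('top');save('top2',p[150:300,110:330])
hsv=cv2.cvtColor(p,cv2.COLOR_RGB2HSV);H,S,V=[hsv[...,i].astype(int) for i in range(3)]
p,d,c=grab('wrist');save('w2',p);W=cloud(c,d);np.savez('w2',p=p,d=d)
hsv=cv2.cvtColor(p,cv2.COLOR_RGB2HSV);H,S,V=[hsv[...,i].astype(int) for i in range(3)]
g=((H>45)&(H<85)&(S>25)).astype(np.uint8);n,l,s,_=cv2.connectedComponentsWithStats(g)
i=1+np.argmax(s[1:,4]);print(s[i])
q=W[l==i];print(np.nanpercentile(q[:,2],[5,50,95]));t=q[(q[:,2]>.07)&(q[:,2]<.08)];print(len(t),cv2.minAreaRect((t[:,:2]*1000).astype(np.float32)) if len(t) else 0)
E
```

```text
[0.56510606 0.28336569 0.12653734] [-4.03426703  1.61146234  0.66079786] 0.013685876123728619
[ 551  208   89   86 6267]
[0.02976633 0.05522224 0.07552373]
1106 ((582.3685913085938, 133.08917236328125), (25.158367156982422, 12.290993690490723), 12.27702808380127)
```

View pics/w2.png

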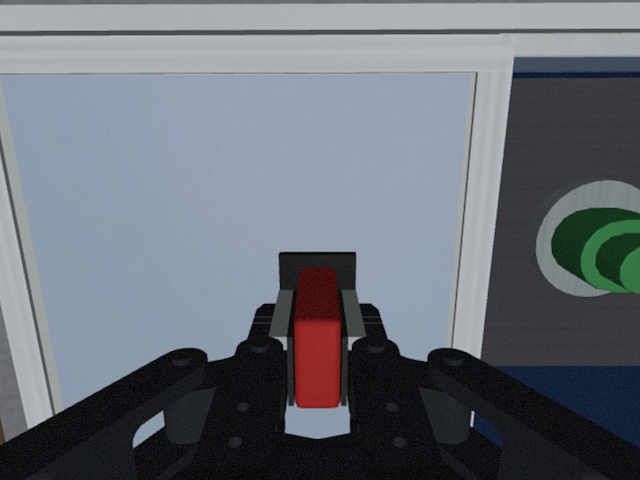

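The guard came along with the handle. I'll press on a little to find the stop.

>>> play_rows(deltas=[[10,[0,-3,0],[0,0,0]],[10,[0,-6,0],[0,0,0]],[10,[0,-8,0],[0,0,0]],[10,[0,-8,0],[0,0,0]]])

```text
clock: 4.62
tcp_pos: [0.5646, 0.2869, 0.1265]
orientation: [3.132, 0.19, -0.002]
contact_force: [-5.3, -9.1, 6.0]
grip_width: 0.0136
```

The stop was reached, since the force rose and motion ceased. I'll release, rise and go over the nose for a look.

>>> play_rows(deltas=[[10,[0,4,0],[0,0,0]],[50,[0,4,0],[0,0,0]],[50,[0,4,0],[0,0,0]],[50,[0,4,0],[0,0,0]],[50,[0,4,-60],[0,0,0]],[50,[0,4,-120],[0,0,0]],[50,[0,50,-140],[0,0,0]],[50,[0,110,-140],[0,0,0]]])

```text
clock: 5.62
tcp_pos: [0.5792, 0.1796, 0.2699]
orientation: [3.134, 0.196, 0.006]
contact_force: [1.0, -0.9, -0.7]
grip_width: 0.0497
```

>>> play_rows(deltas=[[70,[-20,58,0],[0,0,0]],[70,[-20,58,0],[0,0,0]],[70,[-20,58,0],[0,0,0]]])

```text
clock: 6.0
tcp_pos: [0.5668, 0.1203, 0.2702]
orientation: [3.135, 0.196, 0.007]
contact_force: [-0.6, 0.5, 0.6]
grip_width: 0.0703
```

```bash
cat > nose.py <<'E'
from h import *
import sys
p,d,c=grab('wrist');save(sys.argv[1],p);W=cloud(c,d);o=r.get_obs();print(o['tcp_pos'],o['grip_width'],o['qvel'].round(3).max())
hsv=cv2.cvtColor(p,cv2.COLOR_RGB2HSV);H,S,V=[hsv[...,i].astype(int) for i in range(3)]
g=(H>45)&(H<85)&(S>60)
t=g&(W[...,2]>.070)&(W[...,2]<.080);t=cv2.morphologyEx(t.astype(np.uint8),cv2.MORPH_OPEN,np.ones((3,3)))
n,l,s,_=cv2.connectedComponentsWithStats(t);i=1+np.argmax(s[1:,4]);print('z',np.nanmedian(W[l==i][:,2]))
q=max(cv2.findContours((l==i).astype(np.uint8),0,1)[0],key=cv2.contourArea)[:,0]
P=(plane(c,q,.075)[:,:2]*1000).astype(np.float32);print('nose',cv2.fitEllipse(P),cv2.minAreaRect(P),len(q))
# housing edge/rails
h=W[...,2];m=((h>.1)&(h<.115)&(V>150)&(S<60)).astype(np.uint8)
E
python3 nose.py w3
```

```text
[0.56666014 0.1212377  0.27008858] 0.06991884652666125 0.007
z 0.07526564411997891
nose ((584.87255859375, 117.65052032470703), (27.59942626953125, 41.69129943847656), 6.791875839233398) ((584.6995849609375, 117.86095428466797), (26.28058624267578, 40.54983901977539), 7.119103908538818) 132
```

View pics/w3.png

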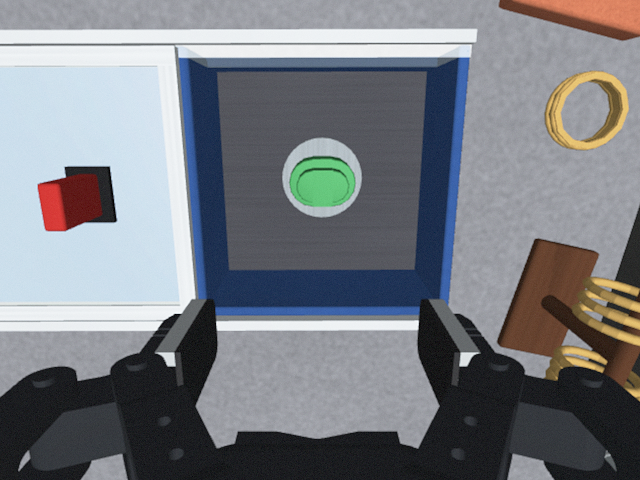

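The guard is fully open. The nose top is at (323,187) px, which gives world (584.9,117.7) with yaw 7.1°, agreeing with the guard-stop estimate. Next is the bangle.

>>> play_rows(deltas=[[80,[-10,50,0],[0,0,-0.18]],[80,[-20,105,0],[0,0,-0.36]],[80,[-30,160,0],[0,0,-0.54]],[80,[-40,215,0],[0,0,-0.72]],[80,[-50,270,0],[0,0,-0.9]],[80,[-60,320,0],[0,0,-1.08]],[80,[-72,370,0],[0,0,-1.26]],[80,[-83,408,0],[0,0,-1.44]]])

```text
clock: 7.05
tcp_pos: [0.5369, -0.2947, 0.2698]
orientation: [2.215, 2.223, 0.005]
contact_force: [-0.1, 0.1, -0.8]
grip_width: 0.0799
```

```bash
python3 - <<'E'
from h import *
o=r.get_obs();M=R.from_rotvec(o['orientation']).as_matrix();y=np.degrees(np.arctan2(M[1,0],M[0,0]))
print(o['tcp_pos'],y,o['joints'].round(2),'turn z',np.radians(y-117),totool([.536-o['tcp_pos'][0],-.297-o['tcp_pos'][1],0]))
E
```

```text
[ 0.53690576 -0.29465721  0.26983161] 90.20818272139527 [ 0.65  0.36 -0.33  1.65  0.12  1.14  0.3 ] turn z -0.4676054241043594 [-2.33948399e-03 -9.14254161e-04 -4.40529757e-06]
```

>>> play_rows(deltas=[[80,[-2,-1,20],[0,0,-0.18]],[80,[-2,-1,50],[0,0,-0.36]],[80,[-2,-1,70],[0,0,-0.47]],[80,[-2,-1,70],[0,0,-0.47]],[80,[-2,-1,70],[0,0,-0.47]]])

```text
clock: 7.68
tcp_pos: [0.5376, -0.2959, 0.2006]
orientation: [1.636, 2.676, 0.005]
contact_force: [0.9, 0.3, 0.7]
grip_width: 0.0805
```

```bash
python3 - <<'E'
from h import *
p,d,c=grab('wrist');save('w4',p);W=cloud(c,d);o=r.get_obs();print(o['tcp_pos'],o['joints'].round(2))
M=R.from_rotvec(o['orientation']).as_matrix();print(np.degrees(np.arctan2(M[1,0],M[0,0])))
h=W[...,2]
for zl,zh,zp in((.022,.034,.028),(.01,.034,None)):
    m=(h>zl)&(h<zh)&(np.hypot(W[...,0]-.536,W[...,1]+.297)<.06)
    P=(W[m][:,:2]*1000).astype(np.float32);hu=cv2.convexHull(P)
    print(len(P),cv2.fitEllipse(hu),cv2.minAreaRect(P))
E
```

```text
[ 0.537555   -0.29620116  0.20098367] [ 0.71  0.44 -0.41  1.72  0.2   1.02  0.71]
117.10749588862141
1878 ((539.1544189453125, -299.3150634765625), (54.482635498046875, 70.04948425292969), 24.389739990234375) ((539.049072265625, -299.3662109375), (54.723819732666016, 69.55744934082031), 33.50628662109375)
2228 ((539.1544189453125, -299.3150634765625), (54.482635498046875, 70.04948425292969), 24.389739990234375) ((539.049072265625, -299.3662109375), (54.723819732666016, 69.55744934082031), 33.50628662109375)
```

View pics/w4.png

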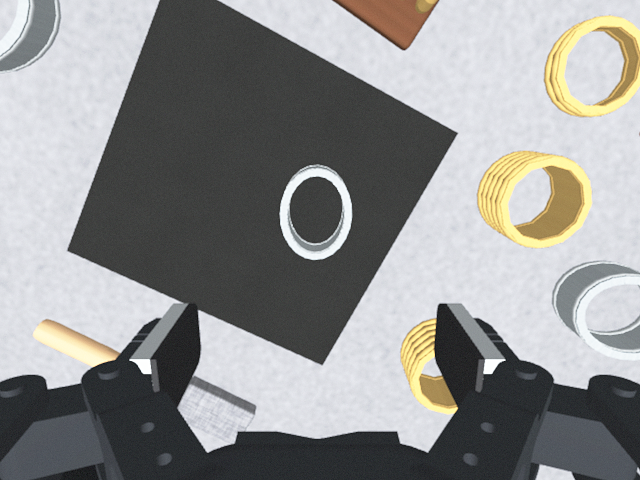

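The wrist view shows the bangle centred at (316,212) px, 54.5 × 70 mm, so it is the right one. Its centre is (539.2,-299.3) with yaw about 25.5°, and the gold stacks are clear of the jaws. I'll descend and grip.

>>> play_rows(deltas=[[80,[-3.5,0,50],[0,0,0.025]],[80,[-3.5,0,100],[0,0,0.025]],[80,[-3.5,0,150],[0,0,0.025]],[80,[-3.5,0,185],[0,0,0.025]],[80,[-3.5,0,200],[0,0,0.025]],[80,[-3.5,0,200.5],[0,0,0.025]],[80,[-3.5,0,200.5],[0,0,0.025]]])

```text
clock: 8.6
tcp_pos: [0.5419, -0.2999, 0.0023]
orientation: [1.668, 2.652, 0.005]
contact_force: [0.7, 0.1, -0.6]
grip_width: 0.0798
```

>>> play_rows(deltas=[[65,[0,0,0],[0,0,0]],[57,[0,0,0],[0,0,0]],[40,[0,0,0],[0,0,0]],[40,[0,0,0],[0,0,0]],[40,[0,0,0],[0,0,0]],[40,[0,0,0],[0,0,0]]], squeeze=30)

```text
clock: 9.35
tcp_pos: [0.5423, -0.3005, 0.0036]
orientation: [1.668, 2.65, 0.005]
contact_force: [-1.9, 0.1, 7.1]
grip_width: 0.0527
```

>>> play_rows(deltas=[[40,[0,0,-10],[0,0,0]],[40,[0,0,-30],[0,0,0]],[40,[0,0,-60],[0,0,0]],[40,[0,0,-100],[0,0,0]],[40,[0,0,-150],[0,0,0]],[40,[0,0,-200],[0,0,0]],[40,[0,0,-230],[0,0,0]],[40,[0,0,-230],[0,0,0]]])

```text
clock: 10.35
tcp_pos: [0.5415, -0.3002, 0.2377]
orientation: [1.664, 2.645, 0.006]
contact_force: [0.3, 0.0, -1.9]
grip_width: 0.0529
```

```bash
cat > bang.py <<'E'
from h import *
import sys
p,d,c=grab('wrist');save(sys.argv[1],p);W=cloud(c,d);o=r.get_obs();t=o['tcp_pos']
M=R.from_rotvec(o['orientation']).as_matrix();print(t,o['grip_width'],o['contact_force'].round(1),np.degrees(np.arctan2(M[1,0],M[0,0])),o['joints'].round(2))
L=((W-t)@M)*1000   # tool coords mm
hsv=cv2.cvtColor(p,cv2.COLOR_RGB2HSV)
m=(np.abs(L[...,0])<45)&(np.abs(L[...,1])<40)&(L[...,2]<20)&(L[...,2]>-60)&(hsv[...,1]<60)&(hsv[...,2]>90)
q=L[m];print(len(q),np.percentile(q,[1,5,50,95,99],axis=0).round(1))
np.savez(sys.argv[1],p=p,L=L)
E
python3 bang.py w5
```

```text
[ 0.54032863 -0.29986636  0.23533355] 0.05282167030012508 [-0.6  0.1 -1.7] 115.64295390832258 [ 0.72  0.41 -0.41  1.68  0.18  1.08  0.7 ]
21552 [[-31.  -31.1 -44.1]
 [-28.1 -26.5 -36.6]
 [ -1.4   1.2 -26. ]
 [ 35.4  28.2  -3.4]
 [ 36.5  33.   -0.4]]
```

View pics/w5.png

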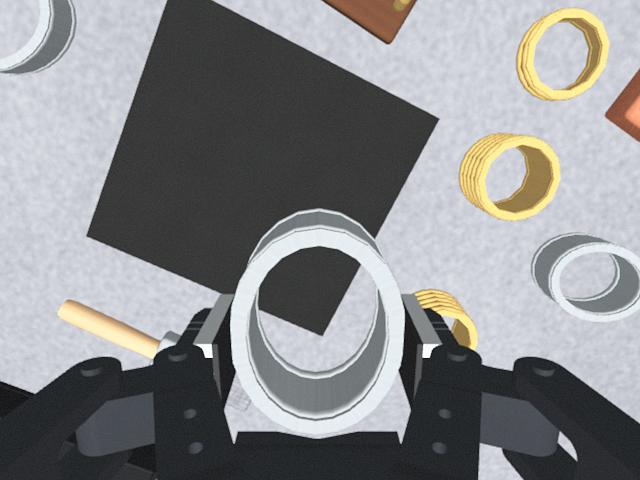

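The bangle is held outside its short sides, ring centred near (318,330) px. I'll measure its rim plane, centre and yaw in the tool frame.

```bash
cat > rim.py <<'E'
import numpy as np,cv2,sys
z=np.load(sys.argv[1]+'.npz');p,L=z['p'],z['L'];hsv=cv2.cvtColor(p,cv2.COLOR_RGB2HSV)
m=(hsv[...,1]<40)&(hsv[...,2]>195)&(L[...,2]<-19)&(L[...,2]>-34)&(np.abs(L[...,0])<42)&(np.abs(L[...,1])<30)
m=cv2.morphologyEx(m.astype(np.uint8),cv2.MORPH_OPEN,np.ones((5,5)));n,l,s,_=cv2.connectedComponentsWithStats(m);i=1+np.argmax(s[1:,4]);print(s[i])
q=L[l==i]
for k in range(4):
    A=np.c_[q[:,:2],np.ones(len(q))];k_=np.linalg.lstsq(A,q[:,2],rcond=None)[0];e=q[:,2]-A@k_
    print(len(q),k_.round(4),e.std().round(2));q=q[np.abs(e)<max(1.,2*e.std())]
P=q[:,:2].astype(np.float32);hu=cv2.convexHull(P)
print(cv2.fitEllipse(hu),cv2.minAreaRect(P))
ctr=cv2.fitEllipse(hu)[0];print('zc',k_@[*ctr,1])
C=np.cov((q[:,:2]-ctr).T);w,v=np.linalg.eigh(C);print('long axis deg from tool x',np.degrees(np.arctan2(v[1,1],v[0,1])))
E
python3 rim.py w5
```

```text
[ 230  229  175  205 9047]
9047 [-7.00000e-04  5.10000e-03 -2.70689e+01] 0.69
8612 [-2.30000e-03  5.10000e-03 -2.71207e+01] 0.55
8238 [-2.50000e-03  5.10000e-03 -2.71276e+01] 0.49
8033 [-2.60000e-03  5.10000e-03 -2.71324e+01] 0.47
((1.555593490600586, 1.1244945526123047), (53.956729888916016, 70.33937072753906), 91.16258239746094) ((1.6493759155273438, 1.0779609680175781), (70.13436126708984, 53.074501037597656), 0.3885830044746399)
zc -27.130671649729884
long axis deg from tool x -178.20562531978217
```

Held level. The centre is offset (1.5,1) mm from the TCP, the long axis lies along tool x within about 1°, and the underside is about 1–3.6 mm below the TCP. I'll carry it across high.

>>> play_rows(deltas=[[40,[10,6,-5],[0,0,0.02]],[40,[40,25,-15],[0,0,0.06]],[40,[80,50,-15],[0,0,0.1]],[40,[125,77,-15],[0,0,0.14]],[40,[170,105,-15],[0,0,0.18]],[40,[215,133,-15],[0,0,0.22]],[40,[260,161,-15],[0,0,0.26]],[40,[300,186,-15],[0,0,0.3]]])

```text
clock: 11.4
tcp_pos: [0.5768, 0.0542, 0.2483]
orientation: [2.045, 2.371, 0.006]
contact_force: [0.3, 1.3, -1.2]
grip_width: 0.0529
```

```bash
cat > go.py <<'E'
from h import *
o=r.get_obs();t=o['tcp_pos'];M=R.from_rotvec(o['orientation']).as_matrix();y=np.degrees(np.arctan2(M[1,0],M[0,0]))
print(t,y,M[:,2].round(4),'delta tool mm',totool(np.array([.5845,.1161,.0885])-t,o)*1000,'turn',np.radians(y-98.0),o['grip_width'],o['contact_force'])
print('full rotvec',(R.from_matrix(M.T)*R.from_euler('z',98.,degrees=True)*R.from_euler('x',180,degrees=True)).as_rotvec())
E
python3 go.py
```

```text
[0.5768159  0.05418969 0.24832245] 98.44292205478531 [ 0.0106 -0.004  -0.9999] delta tool mm [ 60.98865371  15.10973553 159.64719831] turn 0.007730448185702426 0.05289266920475618 [ 0.2930395   1.2633791  -1.20316634]
full rotvec [0.00992916 0.00545782 0.00775759]
```

Next I'll move over the nose at height and check the bangle against it before lowering.

>>> play_rows(deltas=[[40,[20,5,5],[0.005,0.003,0.004]],[40,[45,12,15],[0.01,0.005,0.008]],[40,[60,15.5,40],[0.01,0.005,0.008]],[40,[61,15.5,70],[0.01,0.005,0.008]],[40,[61,15,95],[0.01,0.005,0.008]],[40,[61,15,110],[0.01,0.005,0.008]],[40,[61,15,115],[0.01,0.005,0.008]],[40,[61,15,115],[0.01,0.005,0.008]]])

```text
clock: 12.4
tcp_pos: [0.584, 0.1166, 0.1334]
orientation: [2.061, 2.371, -0.0]
contact_force: [0.4, -0.3, -1.2]
grip_width: 0.0528
```

```bash
python3 bang.py w6|head -1; python3 rim.py w6; python3 go.py
```

```text
[0.58435794 0.1165312  0.13384034] 0.0526519994985303 [ 0.4 -0.1 -0.2] 97.97518938976134 [ 0.07  0.5  -0.48  1.81  0.29  0.9  -0.41]
[0.58435794 0.1165312  0.13384034] 97.97518938976134 [ 1.e-03 -1.e-04 -1.e+00] delta tool mm [-4.35429663e-01  3.61150250e-02  4.53405054e+01] turn -0.0004330268380936339 0.0526519994985303 [ 0.43872864 -0.09694962 -0.1911579 ]
full rotvec [ 0.00098683  0.00024969 -0.0004329 ]Traceback (most recent call last):
  File "rim.py", line 4, in <module>
    m=cv2.morphologyEx(m.astype(np.uint8),cv2.MORPH_OPEN,np.ones((5,5)));n,l,s,_=cv2.connectedComponentsWithStats(m);i=1+np.argmax(s[1:,4]);print(s[i])
                                                                                                                         ~~~~~~~~~^^^^^^^^^
    return _wrapfunc(a, 'argmax', axis=axis, out=out, **kwds)
    return bound(*args, **kwds)
ValueError: attempt to get argmax of an empty sequence
```

View pics/w6.png

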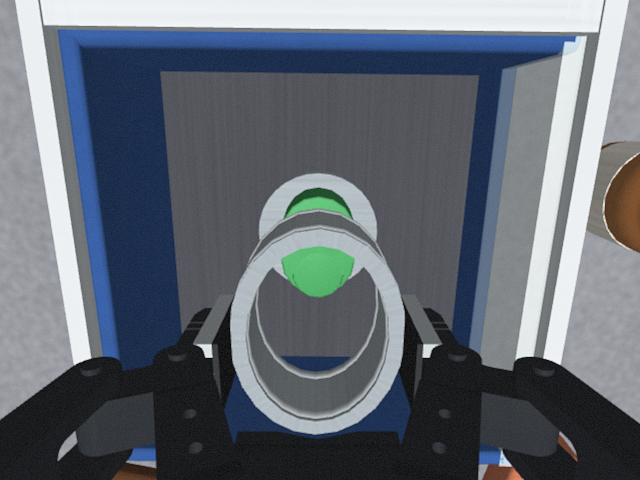

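The bangle at (318,330) px lines up with the nose at (317,260), which is seen below it through the ring, and nothing is near the walls. I'll lower slowly.

>>> play_rows(deltas=[[40,[0,0,10],[0,0,0]],[40,[0,0,20],[0,0,0]],[40,[0,0,30],[0,0,0]],[40,[0,0,38],[0,0,0]],[40,[0,0,43],[0,0,0]],[40,[0,0,45],[0,0,0]],[40,[0,0,45],[0,0,0]],[40,[0,0,45],[0,0,0]]])

```text
clock: 13.45
tcp_pos: [0.5846, 0.1166, 0.0891]
orientation: [2.061, 2.37, 0.002]
contact_force: [0.4, -0.1, -0.9]
grip_width: 0.0526
```

```bash
python3 go.py; sed -i 's/>195/>120/' rim.py; python3 bang.py w7|head -1; python3 rim.py w7; python3 - <<'E'
from h import *
p,d,c=grab('wrist');W=cloud(c,d);hsv=cv2.cvtColor(p,cv2.COLOR_RGB2HSV);H,S=hsv[...,0].astype(int),hsv[...,1]
t=(H>45)&(H<85)&(S>60)&(abs(W[...,2]-.075)<.004);q=W[t]*1000;print('nose visible',t.sum(),q.min(0),q.max(0),np.median(q,0))
p,d,c=grab('top');save('top3',cv2.resize(p[150:300,110:330],None,fx=3,fy=3))
E
```

```text
[0.58463006 0.11660463 0.08914445] 97.97471862935129 [ 0.0015  0.     -1.    ] delta tool mm [-0.48158193 -0.19979449  0.64423345] turn -0.00044124315723709944 0.052609475500246076 [ 0.42257111 -0.06199253 -0.87058859]
full rotvec [ 0.00152428  0.00019166 -0.0004411 ]
[0.58462107 0.11661171 0.08916777] 0.0528982708538459 [-0.1  0.5 -1.2] 97.97915154414302 [ 0.05  0.56 -0.46  1.84  0.33  0.82 -0.44]
[  230   225   175   209 11048]
11048 [-1.34000e-02  6.20000e-03 -2.42472e+01] 1.18
10446 [-9.30000e-03  6.70000e-03 -2.44563e+01] 0.87
9763 [-7.80000e-03  6.80000e-03 -2.45903e+01] 0.69
9200 [-7.10000e-03  6.80000e-03 -2.46681e+01] 0.59
((2.5751540660858154, 0.41709357500076294), (53.99418258666992, 70.76612091064453), 90.64698791503906) ((2.619800567626953, 0.37029266357421875), (53.46159744262695, 70.92493438720703), 88.79386138916016)
zc -24.683552833252165
long axis deg from tool x -179.46752946678475
nose visible 5405 [570.69220582  96.6018261   71.0431401 ] [598.41588759 137.59680633  77.75186105] [584.49363852 118.2947609   75.37728656]
```

View pics/w7.png

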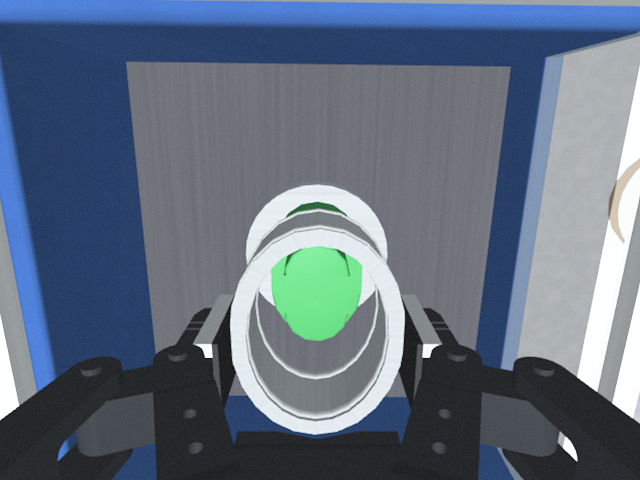

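All within tolerance, so I'm handing in.

```bash
python3 -c "
from bench import r
o=r.get_obs();print(o['clock'],abs(o['qvel']).max(),o['grip_width']);print(r.hand_in())"
```

```text
13.6 0.0018510962634984145 0.05295501705884615
the job is handed in; nothing more can be done
None
```

I slid the guard open to its stop, picked up the smallest silver bangle by its short sides and carried it high over the stand and wall. I handed in at 13.6 s, still holding it above the nose; no verdict was reported.

Last checks, by wrist camera and arm readings:
- **Guard:** it stopped moving and the force rose to about 9 N, so it should be at its 200 mm stop. I did not measure the joint value directly, and it was not touched after I let go.
- **Height:** the bangle's underside was about 11–13 mm above the nose top. The last reading puts it at 10.8 mm; the estimate on lifting put it up to about 2.5 mm higher. Both are inside the 3–20 mm range.
- **Centring:** the bangle's centre was about 1.5 mm from the nose axis (limit 8 mm).
- **Level and turn:** tilt was about 0.01 rad and the long way matched the nose within about 1°.
- **Grip and contact:** the fingers held at 52.9 mm opening with a 30 N squeeze. The arm was still and showed no unusual outside force.

I saw no bumps and no bystander moved in the views I looked at, but I did not measure the bystanders afterwards. The first overhead estimate of the nose was about 4 mm off from the wrist camera; I used the wrist figure, which agreed with the guard's stop position.

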